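# Put the spare roller away under the flush sliding cover

## Robot

A 6-joint arm with a two-finger parallel gripper is mounted at the origin on a cart in front of the work surface, level with it; the furniture and walls round the work are solid. World frame = base frame: x ahead of the robot, y to its left, z up, the work surface at z = 0. Lengths are in m, angles in rad, forces in N, time in s.
With the tool pointing down it reaches from about 0.25 to 0.725 m from the base axis. Payload 4 kg.
Tool frame: the origin (TCP) lies between the finger pads; the fingertips stand bot.tip_reach ahead of it and the grasp point (between the pads) lies 5 mm behind it (bot.tip_reach is the distance from the TCP to the fingertips, in m); z points along the fingers, y is the line along which they close (so a half turn about z gives the same grasp; the last joint's range is limited). The gripper opens to 85 mm and grips with 20 to 120 N. Pads are 22 mm wide; open, the fingers measure 114 mm over their backs; the gripper's body (76 mm by 85 mm) begins 54 mm behind the grasp point. The pads swing forward as they close: fully open they stand 13 mm farther back than shut.
Start: joints at [-1.27, 0.241, 0.005, 1.335, 0, 1.571], TCP at [0.148, -0.478, 0.245] pointing down, gripper open.
Joint ranges: [-2.72, 2.72], [-1.05, 1.87], [-1.09, 1.28], [-1.99, 2.15], [-1.42, 1.44], [-3.14, 3.14]. Speed limits (rad/s): [2.79, 2.79, 3.14, 3.14, 3.14, 3.14].

## Interface

Orientations are given as [roll, pitch, yaw] about the fixed x, y, z axes, in that order (R = Rz(yaw) Ry(pitch) Rx(roll)).
In Python, from cell import bot gives the robot as it stands.
- The arm moves only by the tool drive_tool, never from a script. Its argument "series" is a list of rows, each a list of 3 entries, a list of its own where there are three numbers: the turn, a rotation vector about the world's x, y, z in rad, then the shift along the world's x, y, z in m, then the finger opening in m, from 0 to 0.0854. A call has 1 to 10 rows; each row shifts and turns the commanded pose from where the row before left it; what a row does not reach is not made up. A row lasts 1/12 s, in which the tool goes at most 41.7 mm and 7.16 degrees, less where a joint would pass 70% of its speed; a pose out of reach is approached as far as the arm can. A call is refused whole if a number of a shift passes 0.0417 or a number of a turn 0.125, either way. A call with a gripper value outside its range is refused whole. The fingers move at their own pace and stop on an object; the grip force is fixed at half the most. Time passes only in rows, so rows that do not move let the fingers close. It gives the time, the measured TCP pose, the force, the opening and the grip force at its end, in the units of the state.
- bot.get_state(): the state, without advancing time (a new reading comes with each control period).
- bot.read_camera(name): name is "scene" or "top" or "wrist"; returns a dict with "img" (420x560x3 uint8, red, green, blue), "fx", "fy", "cx", "cy" (pixels), "eye" and "orientation" of the camera in the world. Camera axes: x right, y up, looking along -z (the intrinsics and any distortion apply to the point x, -y, -z); pixel columns grow to the right and rows downward; lengths in m; the calibration is good to about 2 mm. A picture is of the moment at which its call begins. There is no depth.
- bot.close_job(): hands the job in; it is judged then, once.
The state is a dict: "clock": time; "joint_pos": joint angles; "joint_vel": joint speeds; "joint_efforts": joint torques, N m; "position": TCP position; "tool_rot": TCP orientation; "wrist_force": force on the tool from outside, world axes, zero at the start; "torque": the same for the moment, N m; "width": finger opening in m; "gripper_force": force on a finger pad.
Only numpy, scipy, OpenCV 4.12 (cv2) and the standard library are available. Lean on these libraries where they do the work, as an engineer would, in place of code of your own. Each camera call takes 0.05 s, during which the arm holds its last target. There are 200 camera calls.

## Task

Put the loose rubber platen roller away in the grey storage case: slide the case's flush cover open (it has no handle, so press down on it and drag it), lay the roller flat in the bay underneath, and slide the cover fully shut again. Leave the marker, the stapler and the USB stick where they are.

Things in the scene. Friction and masses are not known exactly. Their poses are not given: they have to be found in the camera images.
- case: Grey painted storage case, screwed to the bench, 140 (its x) x 200 (its y) x 36 mm high (z). Origin: centre of its underside, on the bench. The cover slides along the case's y axis. The rim is 8 mm thick, its top 36 mm above the bench. The half towards the case's -y end holds the bay; the half towards +y is a solid parking deck 26 mm above the bench (10 mm below the rim), over which the cover slides when it opens.
- cover (a joint): Slide of the cover along the case's +y, in m: 0 = fully shut over the bay, 0.090 = fully open over the deck (end stops at both). Guide friction about 2 N; it stays where it is left. It starts shut or up to 6 mm ajar.
- cover_mid (a point): Centre of the top face of the cover, moving with it. The cover is a flat aluminium plate, 122 (case x) x 92 (case y) x 4 mm, with a patch of fine dark ribs 46 x 42 mm at its centre and no handle; its top lies 1 mm below the rim, 35 mm above the bench. It is captive in its guides and rests on springs: it sinks about 1 mm per 3 N of pressing, at most 4 mm. Fingers grip it by friction (coefficient about 0.8 or more): pressing with 5 to 12 N is enough to drag it.
- bay_floor (a point): Centre of the floor of the bay, 4 mm above the bench; axes as the case's. The bay is 116 (case x) x 84 (case y) mm; it is 22 mm deep up to the ledge and 32 mm up to the rim. It is empty and free from above when the cover is fully open (88 mm or more; at 75 mm open, 13 mm of it are still covered).
- roller_mid (a point): Centre of the loose platen roller, a dark rubber rod 12 mm thick and 104 mm long (the rubber 82 mm) with thin metal shaft ends, about 35 g, lying on the bench with its centre 6 mm above it. Its length lies along this point's y axis. It lies beside the case, on the left or the right. It may be laid in the bay along the case's x.
- marker: Bystander: white and black marker pen, 14 x 134 (its y) x 15 mm, lying on the bench on the other side of the case from the roller. Origin: centre of its underside.
- stapler: Bystander: blue stapler, 36 x 127 (its y) x 47 mm, on the bench at the far left. Origin: centre of its underside.
- usb_stick: Bystander: small orange USB stick, 18 x 53 (its y) x 8 mm, on the bench at the far right. Origin: centre of its underside.

How it is judged:
By the outcome, as a careful person would: the job done as asked, in the order asked, and still so for the second after the job is handed in, with the robot touching nothing.
It also fails if it takes over 64 s, if anything falls off the work surface, if the arm or the gripper's body presses on something with over 40 N, if the wrist force passes 120 N, or if a joint passes its speed limit or range.

## Working session

There is one attempt and no reset: what is moved stays moved. The work goes in short steps, Python scripts to look and compute and a tool call to move; the robot and the scene stay as the last step left them, time stands still between calls to the robot, and variables do not carry over. Pictures are saved under pics/ and viewed, at most 10 in all, crops included, and the job is handed in when it is done.

Besides the shell and the picture viewer there is one more tool, called after ">>>" by a JSON object that holds its "api" and its "payload", one argument or row to a line. drive_tool: Moves the arm, as the interface text tells. Its arguments: {"type":"object","properties":{"series":{"type":"array","items":{"type":"array"}}},"required":["series"]}

```bash
ls; mkdir -p pics; cat > h.py <<'E'
import numpy as np, cv2
from scipy.spatial.transform import Rotation as R
from cell import bot
def cam(n):
    c=bot.read_camera(n); o=np.array(c["orientation"],float)
    c["R"]=o if o.shape==(3,3) else (R.from_euler('xyz',o).as_matrix() if o.size==3 else R.from_quat(o).as_matrix())
    return c
def ray(c,uv):
    uv=np.atleast_2d(uv).astype(float)
    d=np.c_[(uv[:,0]-c["cx"])/c["fx"],-(uv[:,1]-c["cy"])/c["fy"],-np.ones(len(uv))]
    return d@c["R"].T
def onplane(c,uv,z):
    d=ray(c,uv); e=np.array(c["eye"]); return e+d*((z-e[2])/d[:,2])[:,None]
def tri(c1,p1,c2,p2):
    d1=ray(c1,p1)[0];d2=ray(c2,p2)[0];e1=np.array(c1["eye"]);e2=np.array(c2["eye"])
    s=np.linalg.lstsq(np.c_[d1,-d2],e2-e1,rcond=None)[0]
    a=e1+s[0]*d1;b=e2+s[1]*d2
    return (a+b)/2,np.linalg.norm(a-b)
def save(n,im): cv2.imwrite(n,im[...,::-1])
E
python3 - <<'E'
from h import *
for n in("top","scene"):
    c=cam(n);save(f"pics/{n}0.png",c["img"]);print({k:v for k,v in c.items() if k not in("img","R")})
print(bot.tip_reach,bot.get_state())
E
```

```text
pics
{'fx': 420.72465940578314, 'fy': 420.72465940578314, 'cx': 278.85081837157503, 'cy': 209.7429565858765, 'eye': array([ 0.25130668, -0.01465942,  1.10920743]), 'orientation': array([ 0.21803328, -0.00201031, -1.55959825])}
{'fx': 453.60369501811147, 'fy': 453.60369501811147, 'cx': 281.66795691051345, 'cy': 204.26743124381437, 'eye': array([-0.04407929,  0.54909723,  0.94644872]), 'orientation': array([ 0.72497141, -0.00341733, -2.35320264])}
0.014 {'clock': 0.1, 'joint_pos': array([-1.26999331e+00,  2.41348768e-01,  3.86208422e-03,  1.33519583e+00,
       -2.49804496e-05,  1.57075823e+00]), 'joint_vel': array([ 0.00080366, -0.00122497,  0.0010426 ,  0.00011821, -0.00198369,
       -0.00028816]), 'joint_efforts': array([ 5.97100752e-04, -3.73138404e+01,  2.53009522e+01,  1.08636537e-02,
        1.04580906e-04, -4.75141761e-06]), 'position': array([ 0.14797785, -0.47703943,  0.24449759]), 'tool_rot': array([-3.13970647e+00,  2.49085532e-05,  3.00841163e-01]), 'wrist_force': array([-0.11585436, -0.04980434, -0.46089125]), 'torque': array([ 0.05664894, -0.05401465,  0.01513932]), 'gripper_force': 0.0, 'width': 0.08553971290804024}
```

View pics/top0.png

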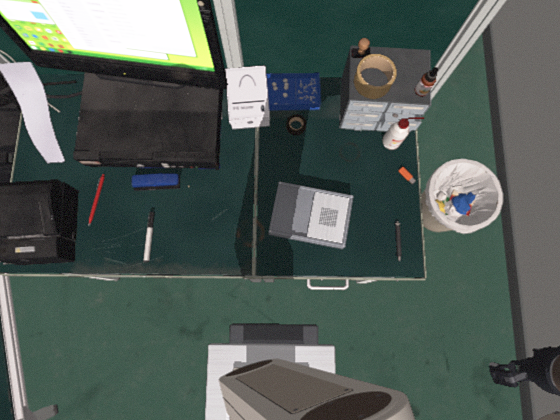

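View pics/scene0.png

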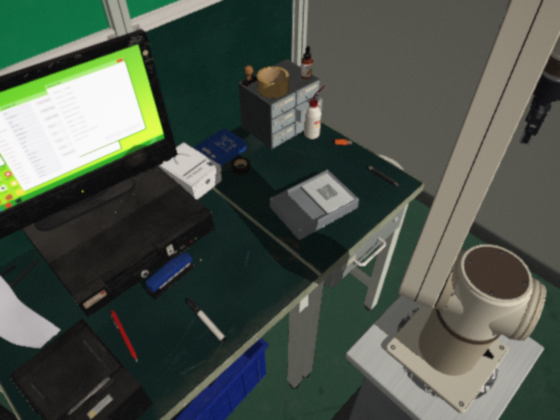

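The top view shows the case centred near (312,215). Its bright cover has the rib patch at (329,216), and the deck is on the left, towards world +y. The roller is at (398,240) on the right, and the marker is on the left at (149,235). In the scene view the cover ribs are at (327,192) and the roller is at (383,176).

```bash
cat > m.py <<'E'
from h import *
t=cam("top");s=cam("scene")
def big(mask,roi):
    m=np.zeros_like(mask);x0,y0,x1,y1=roi;m[y0:y1,x0:x1]=mask[y0:y1,x0:x1]
    cs,_=cv2.findContours(m,cv2.RETR_EXTERNAL,cv2.CHAIN_APPROX_NONE)
    return max(cs,key=cv2.contourArea)
g={};out={}
for n,c,roi in(("top",t,(255,165,370,262)),("scene",s,(255,160,370,245))):
    gr=cv2.cvtColor(c["img"],cv2.COLOR_RGB2GRAY)
    hull=lambda k:cv2.convexHull(k)
    case=big((gr>60).astype(np.uint8)*255,roi); cov=big((gr>150).astype(np.uint8)*255,roi)
    for nm,k in(("case",case),("cover",cov)):
        r=cv2.minAreaRect(k);out[n,nm]=r;q=cv2.approxPolyDP(hull(k),4,True)[:,0]
        print(n,nm,r, q.tolist())
a,b=out["top","cover"],out["scene","cover"]
print("tri cover",tri(t,a[0],s,b[0]))
P=onplane(t,cv2.boxPoints(a),.035);print(P.round(4).tolist())
for n,c,(x0,y0,x1,y1) in(("top",t,(385,212,412,270)),("scene",s,(360,155,408,195))):
    im=c["img"][y0:y1,x0:x1]
    save(f"pics/r{n}.png",cv2.resize(im,None,fx=8,fy=8,interpolation=cv2.INTER_NEAREST))
def montage():
    A=cv2.resize(t["img"][165:265,255:375],None,fx=4,fy=4,interpolation=2)
    B=cv2.resize(t["img"][212:262,383:413],None,fx=8,fy=8,interpolation=2)
    return np.hstack([A,B])
M=montage();print(M.shape);save("pics/mont.png",M)
E
python3 m.py
```

```text
top case ((311.2363586425781, 215.25930786132812), (78.21285247802734, 55.43196105957031), 10.784297943115234) [[278, 183], [353, 195], [345, 247], [270, 234]]
top cover ((322.4603271484375, 214.94287109375), (51.787723541259766, 47.75257110595703), 10.203973770141602) [[352, 196], [342, 242], [307, 236], [302, 187]]
scene case ((323.4905700683594, 197.78302001953125), (50.604000091552734, 60.122596740722656), 60.945396423339844) [[358, 204], [315, 229], [287, 190], [327, 169]]
scene cover ((327.5000305175781, 192.50001525878906), (45.25482940673828, 26.870054244995117), 45.0) [[303, 185], [327, 174], [353, 199], [327, 211]]
tri cover (array([ 0.46768722, -0.12985734,  0.04819352]), np.float64(0.013972793482376521))
[[0.426, -0.0508, 0.035], [0.5521, -0.0726, 0.035], [0.5286, -0.2069, 0.035], [0.4036, -0.1819, 0.035]]
(400, 720, 3)
```

View pics/mont.png

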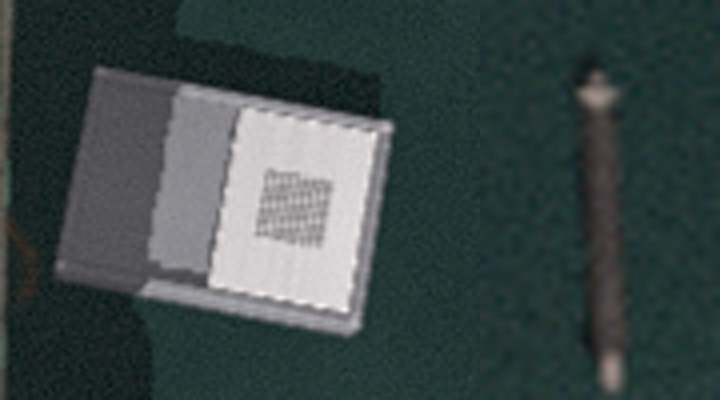

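The case is tilted about -0.17 rad and its cover looks shut. I'll move above it to look with the wrist camera.

>>> {"api": "drive_tool", "payload": {
  "series": [
    [[0,0,-0.047],[0.027,0.022,0.006],0.0],
    [[0,0,-0.047],[0.027,0.022,0.006],0.0],
    [[0,0,-0.047],[0.027,0.022,0.006],0.0],
    [[0,0,-0.047],[0.027,0.022,0.006],0.0],
    [[0,0,-0.047],[0.027,0.022,0.006],0.0],
    [[0,0,-0.047],[0.027,0.022,0.006],0.0],
    [[0,0,-0.047],[0.027,0.022,0.006],0.0],
    [[0,0,-0.047],[0.027,0.022,0.006],0.0],
    [[0,0,-0.047],[0.027,0.022,0.006],0.0],
    [[0,0,-0.047],[0.027,0.022,0.006],0.0]
  ]
}}

```text
clock: 1.03
position: [0.4191, -0.2562, 0.3055]
tool_rot: [3.142, 0.0, -0.171]
wrist_force: [0.4, -0.5, 0.0]
width: -0.0002
gripper_force: 0.0
```

```bash
python3 - <<'E'
from h import *
s=bot.get_state();print(s["clock"],s["position"],s["tool_rot"],s["joint_pos"])
c=cam("wrist");save("pics/w1.png",c["img"]);print(c["eye"],c["orientation"],c["fx"],c["cx"],c["cy"],[k for k in c])
print(onplane(c,[[280,210],[0,0],[559,0],[559,419],[0,419]],.035).round(3).tolist())
E
```

```text
1.0333 [ 0.41912445 -0.25615095  0.30551576] [ 3.14154229e+00  1.75899231e-04 -1.71464302e-01] [-5.48517227e-01  2.05625296e-01  1.15673169e-01  1.48098920e+00
 -1.11590001e-04  2.76453973e+00]
[ 0.50257902 -0.2715581   0.43495143] [-3.32429990e-01 -8.74263731e-04 -1.74162311e+00] 360.1116919959724 279.7211169613145 210.48057438389404 ['img', 'fx', 'fy', 'cx', 'cy', 'eye', 'orientation', 'R']
[[0.367, -0.249, 0.035], [0.627, -0.016, 0.035], [0.535, -0.555, 0.035], [-0.023, -0.598, 0.035], [0.117, 0.211, 0.035]]
```

View pics/w1.png

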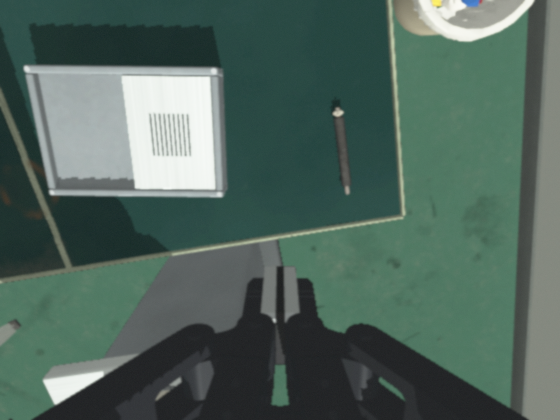

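The wrist view shows the rim corners near (25,67), (221,68), (226,196) and (48,194), and the cover shut with ribs at (170,135). The roller runs from (336,103) to (348,193), close to the bench edge.

```bash
cat > m2.py <<'E'
from h import *
w=cam("wrist");t=cam("top")
def cen(c,roi,lo,hi,mn=5):
    x0,y0,x1,y1=roi;g=cv2.cvtColor(c["img"],cv2.COLOR_RGB2GRAY)[y0:y1,x0:x1]
    m=((g>=lo)&(g<hi)).astype(np.uint8);n,l,st,ce=cv2.connectedComponentsWithStats(m)
    i=1+np.argmax(st[1:,4]);k=(l==i).astype(np.uint8)
    cs=max(cv2.findContours(k,0,cv2.CHAIN_APPROX_NONE)[0],key=cv2.contourArea)
    return cs[:,0]+[x0,y0]
print("gray row wrist",cv2.cvtColor(w["img"],cv2.COLOR_RGB2GRAY)[130,15:240:3])
# wrist case/cover
k=cen(w,(10,50,240,205),75,256);q=cv2.approxPolyDP(cv2.convexHull(k),4,True)[:,0];print("case",q.tolist(),onplane(w,q,.036).round(4).tolist())
k=cen(w,(100,60,222,205),205,256);rc=cv2.minAreaRect(k);print("cover",rc);C=onplane(w,cv2.boxPoints(rc),.035);print(C.round(4).tolist(),C.mean(0).round(4))
kt=cen(t,(290,180,360,255),190,256);rt=cv2.minAreaRect(kt);print(rt)
print("tri cover",tri(w,rc[0],t,rt[0]), onplane(t,[rt[0]],.035))
# roller: by colour difference from green bench (red not below green)
def rol(c,roi):
    x0,y0,x1,y1=roi;im=cv2.GaussianBlur(c["img"],(3,3),0)[y0:y1,x0:x1].astype(int)
    m=((im[...,0]-im[...,1])>-6).astype(np.uint8);n,l,st,ce=cv2.connectedComponentsWithStats(m)
    i=1+np.argmax(st[1:,4]);p=np.argwhere(l==i)[:,::-1]+[x0,y0];r=cv2.minAreaRect(p.astype(np.float32))
    v=cv2.fitLine(p.astype(np.float32),cv2.DIST_L2,0,.01,.01).ravel();d=(p-v[2:])@v[:2]
    return r,np.array([v[2:]+v[:2]*(d.min()-.5),v[2:]+v[:2]*(d.max()+.5)])
rw,ew=rol(w,(318,85,370,208));rt,et=rol(t,(385,212,412,268))
print(rw,ew,rt,et)
for c,e in((w,ew),(t,et)):
    P=onplane(c,e,.006);print("roller",P.round(4).tolist(),P.mean(0).round(4),np.linalg.norm(P[1]-P[0]),np.arctan2(*(P[0]-P[1])[1::-1]))
print("tri",tri(w,ew.mean(0),t,et.mean(0)))
E
python3 m2.py
```

```text
gray row wrist [ 82 109 102  50  42  45  44  45  64 113 176 165 113 132 175 176 174 173
 176 177 177 174 174 177 176 176 173 175 176 176 173 178 177 178 176 176
 177 177 178 187 238 240 243 241 241 239 241 179 229 198 194 228 186 200
 233 194 206 231 189 212 231 245 247 245 248 245 246 237 168 177 135 102
  67  64  64]
case [[30, 70], [228, 74], [229, 200], [55, 198]] [[0.5675, -0.0146, 0.036], [0.5296, -0.2165, 0.036], [0.3953, -0.1887, 0.036], [0.4311, 0.0103, 0.036]]
cover ((173.669921875, 136.9745635986328), (115.33458709716797, 87.32946014404297), 87.82526397705078)
[[0.5404, -0.1112, 0.035], [0.5284, -0.2023, 0.035], [0.4052, -0.1794, 0.035], [0.4181, -0.0784, 0.035]] [ 0.473  -0.1428  0.035 ]
((327.8840026855469, 216.88800048828125), (34.972103118896484, 45.43690490722656), 10.30484676361084)
tri cover (array([ 0.47441637, -0.14222839,  0.027835  ]), np.float64(0.0028505292822216094)) [[ 0.47173038 -0.14213795  0.035     ]]
((346.0530700683594, 154.49346923828125), (85.58499145507812, 9.054754257202148), 82.9834976196289) [[341.12764923 111.48256403]
 [350.7715269  197.52873601]] ((398.0, 239.5), (54.99999237060547, 25.999996185302734), 90.0) [[397.14818865 268.99572153]
 [404.31081409 210.67471963]]
roller [[0.4701, -0.3328, 0.006], [0.3651, -0.3331, 0.006]] [ 0.4176 -0.3329  0.006 ] 0.10505427698719193 0.0026687871658381745
roller [[0.3412, -0.3242, 0.006], [0.4971, -0.3511, 0.006]] [ 0.4191 -0.3377  0.006 ] 0.1582313439340067 2.970277466998593
tri (array([ 0.41870828, -0.33511057,  0.00622064]), np.float64(0.0046981169188275475))
```

>>> {"api": "drive_tool", "payload": {
  "series": [
    [[0,0,0.0225],[0.007,0.0145,-0.03],0.0],
    [[0,0,0.0225],[0.007,0.0145,-0.03],0.0],
    [[0,0,0.0225],[0.007,0.0145,-0.03],0.0],
    [[0,0,0.0225],[0.007,0.0145,-0.03],0.0],
    [[0,0,0.0225],[0.007,0.0145,-0.03],0.0],
    [[0,0,0.0225],[0.007,0.0145,-0.03],0.0],
    [[0,0,0.0225],[0.007,0.0145,-0.03],0.0],
    [[0,0,0.0225],[0.007,0.0145,-0.03],0.0],
    [[0,0,0],[0,0,-0.008],0.0],
    [[0,0,0],[0,0,-0.004],0.0]
  ]
}}

```text
clock: 2.02
position: [0.4717, -0.1415, 0.0511]
tool_rot: [-3.141, 0.005, 0.011]
wrist_force: [-0.9, -0.1, 1.2]
width: -0.0003
gripper_force: 0.0
```

>>> {"api": "drive_tool", "payload": {
  "series": [
    [[0,0,0],[0,0,-0.002],0.0],
    [[0,0,0],[0,0,-0.002],0.0],
    [[0,0,0],[0,0,-0.001],0.0],
    [[0,0,0],[0,0,0],0.0]
  ]
}}

```text
clock: 2.35
position: [0.4748, -0.1426, 0.0495]
tool_rot: [3.141, -0.002, 0.009]
wrist_force: [-0.5, 0.9, -0.1]
width: -0.0002
gripper_force: 0.0
```

>>> {"api": "drive_tool", "payload": {
  "series": [
    [[0,0,0],[0,0,-0.001],0.0],
    [[0,0,0],[0,0,-0.001],0.0],
    [[0,0,0],[0,0,-0.001],0.0],
    [[0,0,0],[0,0,0],0.0],
    [[0,0,0],[0,0,0],0.0]
  ]
}}

```text
clock: 2.77
position: [0.475, -0.1424, 0.0466]
tool_rot: [3.14, -0.002, 0.01]
wrist_force: [-2.1, -0.3, 7.2]
width: 0.0002
gripper_force: 3.7
```

>>> {"api": "drive_tool", "payload": {
  "series": [
    [[0,0,0],[0.0008,0.0044,-0.0005],0.0],
    [[0,0,0],[0.0016,0.0088,0],0.0],
    [[0,0,0],[0.0018,0.0098,0],0.0],
    [[0,0,0],[0.0018,0.0098,0],0.0],
    [[0,0,0],[0.0018,0.0098,0],0.0],
    [[0,0,0],[0.0018,0.0098,0],0.0],
    [[0,0,0],[0.0018,0.0098,0],0.0],
    [[0,0,0],[0.0018,0.0098,0],0.0],
    [[0,0,0],[0.0015,0.008,0],0.0],
    [[0,0,0],[0.0006,0.0035,0],0.0]
  ]
}}

```text
clock: 3.6
position: [0.4906, -0.0578, 0.0464]
tool_rot: [3.14, -0.003, 0.011]
wrist_force: [-2.4, -2.1, 8.5]
width: 0.0001
gripper_force: 4.2
```

>>> {"api": "drive_tool", "payload": {
  "series": [
    [[0,0,0],[0.0006,0.0035,0],0.0],
    [[0,0,0],[0.0004,0.002,0],0.0],
    [[0,0,0],[0,0,0],0.0]
  ]
}}

```text
clock: 3.85
position: [0.4915, -0.0535, 0.0464]
tool_rot: [3.138, -0.003, 0.011]
wrist_force: [-1.4, -3.0, 8.5]
width: 0.0002
gripper_force: 4.2
```

>>> {"api": "drive_tool", "payload": {
  "series": [
    [[0,0,0],[0.0006,0.0035,0],0.0],
    [[0,0,0],[0.0006,0.0035,0],0.0],
    [[0,0,0],[0,0,0],0.0]
  ]
}}

```text
clock: 4.1
position: [0.4931, -0.0467, 0.0465]
tool_rot: [3.138, -0.003, 0.01]
wrist_force: [-0.7, -4.1, 7.0]
width: -0.0002
gripper_force: 4.0
```

>>> {"api": "drive_tool", "payload": {
  "series": [
    [[0,0,0],[0,0,0.015],0.0],
    [[0,0,0],[0,0,0.035],0.0],
    [[0,0,0],[-0.009,-0.026,0.035],0.04],
    [[0,0,0],[-0.009,-0.026,0.035],0.04],
    [[0,0,0],[-0.009,-0.026,0.03],0.04],
    [[0,0,0],[-0.009,-0.026,0.03],0.04],
    [[0,0,0],[-0.009,-0.026,0.03],0.04],
    [[0,0,0],[-0.009,-0.026,0.02],0.04],
    [[0,0,0],[-0.009,-0.026,0.01],0.04],
    [[0,0,0],[-0.009,-0.02,0],0.04]
  ]
}}

```text
clock: 4.93
position: [0.4215, -0.2467, 0.2838]
tool_rot: [3.138, -0.006, 0.01]
wrist_force: [0.4, -0.1, -1.0]
width: 0.0401
gripper_force: 0.0
```

>>> {"api": "drive_tool", "payload": {
  "series": [
    [[0,0,0],[0,0,0],0.04],
    [[0,0,0],[0,0,0],0.04],
    [[0,0,0],[0,0,0],0.04]
  ]
}}

```text
clock: 5.18
position: [0.4206, -0.2437, 0.2799]
tool_rot: [-3.141, 0.001, 0.011]
wrist_force: [-0.2, -0.3, -0.2]
width: 0.0398
gripper_force: 0.0
```

```bash
python3 - <<'E'
from h import *
s=bot.get_state();print(s["position"],s["width"])
c=cam("wrist");save("pics/w2.png",c["img"]);print(c["eye"],c["orientation"])
np.save("w2.npy",c,allow_pickle=True)
E
```

```text
[ 0.42062932 -0.24365948  0.27991899] 0.03982142567708058
[ 0.50535309 -0.24398557  0.40930944] [-3.32970951e-01  3.30216447e-04 -1.55944932e+00]
```

View pics/w2.png

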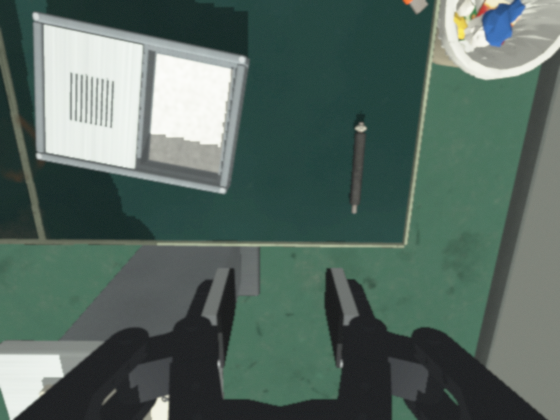

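The cover is now fully open, on the left at (90,95), and the bay's opening spans about (150,50) to (225,180). The roller runs from (361,123) to (354,212).

```bash
cat > m3.py <<'E'
from h import *
w=np.load("w2.npy",allow_pickle=True).item()
im=cv2.GaussianBlur(w["img"],(3,3),0).astype(int)
x0,y0,x1,y1=335,105,385,225
sub=im[y0:y1,x0:x1];m=((sub[...,0]-sub[...,1])>-6).astype(np.uint8)
n,l,st,_=cv2.connectedComponentsWithStats(m);i=1+np.argmax(st[1:,4]);p=(np.argwhere(l==i)[:,::-1]+[x0,y0]).astype(np.float32)
v=cv2.fitLine(p,cv2.DIST_L2,0,.01,.01).ravel();d=(p-v[2:])@v[:2]
e=np.array([v[2:]+v[:2]*(d.min()-.5),v[2:]+v[:2]*(d.max()+.5)])
P=onplane(w,e,.006);P=P[np.argsort(P[:,0])];D=P[1]-P[0]
print("roller",e,P.round(4),P.mean(0),np.linalg.norm(D),np.arctan2(D[1],D[0]),cv2.minAreaRect(p))
# cross-check height against first wrist view
c1=dict(fx=360.1117,fy=360.1117,cx=279.721,cy=210.4806,eye=[.50257902,-.2715581,.43495143],R=R.from_euler('xyz',[-.33243,-.000874,-1.741623]).as_matrix())
# case rim outer contour (bench is green/dark)
g=im.sum(2)/3;sat=im.max(2)-im.min(2)
x0,y0,x1,y1=20,3,270,205
m=((g>62)&(sat<25)).astype(np.uint8)[y0:y1,x0:x1]
n,l,st,_=cv2.connectedComponentsWithStats(m);i=1+np.argmax(st[1:,4])
q=cv2.approxPolyDP(cv2.convexHull((np.argwhere(l==i)[:,::-1]+[x0,y0]).astype(np.int32)),5,True)[:,0]
print("case px",q.tolist())
Q=onplane(w,q,.036);print(Q.round(4).tolist(),Q.mean(0))
for a,b in zip(Q,np.roll(Q,-1,0)):print(np.linalg.norm(b-a).round(4),np.arctan2(*(b-a)[1::-1]).round(3))
B=onplane(w,[[150,46],[247,57],[238,62],[222,182],[136,170]],.036);print(B.round(4).tolist())
x0,y0=0,0
o=w["img"].copy();cv2.polylines(o,[q.reshape(-1,1,2)],1,(255,0,0),1);cv2.polylines(o,[e.astype(int).reshape(-1,1,2)],0,(255,0,0),1)
save("pics/o2.png",np.hstack([cv2.resize(o[0:205,20:270],None,fx=2.2,fy=2.2),cv2.resize(o[60:225,330:385],None,fx=2.2,fy=451/165)]))
E
python3 m3.py
```

```text
roller [[353.55655  212.54645 ]
 [360.89856  121.409645]] [[ 0.3643 -0.3331  0.006 ]
 [ 0.4698 -0.3329  0.006 ]] [ 0.41702549 -0.33299922  0.006     ] 0.10547850225398928 0.0023794589845804763 ((357.5933837890625, 167.00584411621094), (10.042903900146484, 90.38613891601562), 3.5763344764709473)
case px [[250, 59], [224, 194], [35, 158], [33, 11]]
[[0.5294, -0.2151, 0.036], [0.3944, -0.1849, 0.036], [0.4313, 0.0109, 0.036], [0.568, -0.016, 0.036]] [ 0.48077345 -0.10128064  0.036     ]
0.1383 2.922
0.1993 1.384
0.1393 -0.194
0.2029 -1.762
[[0.5397, -0.1206, 0.036], [0.5311, -0.2123, 0.036], [0.5266, -0.2036, 0.036], [0.4077, -0.1833, 0.036], [0.4197, -0.0931, 0.036]]
```

View pics/o2.png

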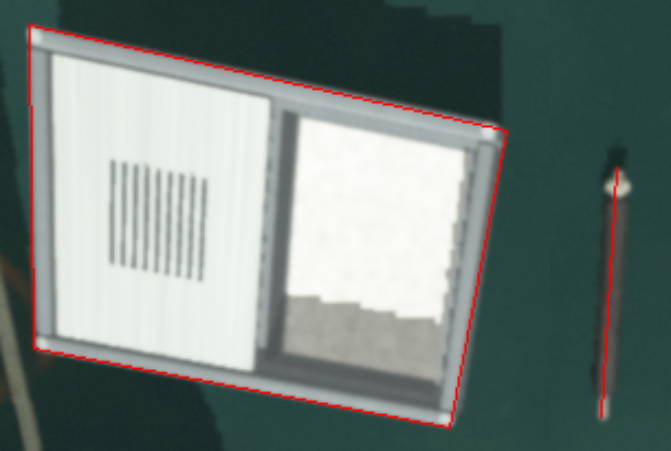

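>>> {"api": "drive_tool", "payload": {
  "series": [
    [[0,0,-0.001],[-0.0004,-0.0112,-0.03],0.04],
    [[0,0,-0.001],[-0.0004,-0.0112,-0.03],0.04],
    [[0,0,-0.001],[-0.0004,-0.0112,-0.03],0.04],
    [[0,0,-0.001],[-0.0004,-0.0112,-0.03],0.04],
    [[0,0,-0.001],[-0.0004,-0.0112,-0.03],0.04],
    [[0,0,-0.001],[-0.0004,-0.0112,-0.03],0.04],
    [[0,0,-0.001],[-0.0004,-0.0112,-0.03],0.04],
    [[0,0,-0.001],[-0.0004,-0.0112,-0.025],0.04],
    [[0,0,0],[0,0,-0.01],0.04],
    [[0,0,0],[0,0,-0.005],0.04]
  ]
}}

```text
clock: 6.07
position: [0.4166, -0.3318, 0.028]
tool_rot: [-3.138, 0.004, 0.004]
wrist_force: [0.1, 0.2, -0.9]
width: 0.0402
gripper_force: 0.0
```

>>> {"api": "drive_tool", "payload": {
  "series": [
    [[0,0,0],[0,0,0],0.04],
    [[0,0,0],[0,0,0],0.04],
    [[0,0,0],[0,0,0],0.04]
  ]
}}

```text
clock: 6.32
position: [0.4189, -0.3339, 0.0321]
tool_rot: [3.14, -0.002, 0.004]
wrist_force: [0.5, -0.2, 0.5]
width: 0.0397
gripper_force: 0.0
```

>>> {"api": "drive_tool", "payload": {
  "series": [
    [[0,0,0],[-0.002,0.001,-0.008],0.04],
    [[0,0,0],[0,0,-0.005],0.04],
    [[0,0,0],[0,0,-0.003],0.04],
    [[0,0,0],[0,0,0],0.04],
    [[0,0,0],[0,0,0],0.015],
    [[0,0,0],[0,0,0],0.005],
    [[0,0,0],[0,0,0],0.005],
    [[0,0,0],[0,0,0],0.005],
    [[0,0,0],[0,0,0],0.005],
    [[0,0,0],[0,0,0],0.005]
  ]
}}

```text
clock: 7.15
position: [0.4158, -0.3331, 0.0146]
tool_rot: [3.141, -0.001, 0.003]
wrist_force: [-0.5, 0.2, 2.0]
width: 0.0103
gripper_force: 61.2
```

>>> {"api": "drive_tool", "payload": {
  "series": [
    [[0,0,0],[0,0,0.01],0.005],
    [[0,0,0],[0,0,0.03],0.005],
    [[0,0,-0.024],[0.0068,0.0228,0.035],0.005],
    [[0,0,-0.024],[0.0068,0.0228,0.025],0.005],
    [[0,0,-0.024],[0.0068,0.0228,0],0.005],
    [[0,0,-0.024],[0.0068,0.0228,0],0.005],
    [[0,0,-0.024],[0.0068,0.0228,0],0.005],
    [[0,0,-0.024],[0.0068,0.0228,0],0.005],
    [[0,0,-0.024],[0.0068,0.0228,0],0.005],
    [[0,0,-0.024],[0.0068,0.0228,0],0.005]
  ]
}}

```text
clock: 7.98
position: [0.47, -0.1496, 0.1144]
tool_rot: [3.142, -0.0, -0.19]
wrist_force: [0.4, -0.9, -1.1]
width: 0.0103
gripper_force: 61.0
```

>>> {"api": "drive_tool", "payload": {
  "series": [
    [[0,0,0],[0,0,0],0.005],
    [[0,0,0],[0,0,0],0.005],
    [[0,0,0],[0,0,0],0.005]
  ]
}}

```text
clock: 8.23
position: [0.4698, -0.151, 0.1141]
tool_rot: [3.141, -0.0, -0.189]
wrist_force: [0.4, -0.4, -1.0]
width: 0.0105
gripper_force: 61.0
```

```bash
python3 - <<'E'
from h import *
s=bot.get_state();print(s["position"],s["tool_rot"],s["width"],s["joint_pos"])
c=cam("wrist");np.save("w3.npy",c,allow_pickle=True);t=cam("scene")
save("pics/w3.png",np.hstack([cv2.resize(c["img"],(400,300)),cv2.resize(t["img"][120:270,220:420],(400,300))]))
E
```

```text
[ 0.46981607 -0.15098262  0.11408792] [ 3.14112800e+00 -1.06478562e-04 -1.88661722e-01] 0.010458934062461142 [-3.10678041e-01  3.27271110e-01 -2.37801284e-01  1.00556169e+00
 -4.48239196e-04  3.01957632e+00]
```

View pics/w3.png

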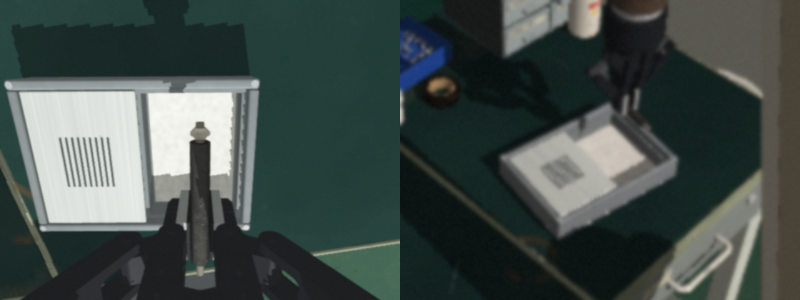

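```bash
python3 - <<'E'
from h import *
w=np.load("w3.npy",allow_pickle=True).item();k=1.4
P=onplane(w,np.array([[200,122.5],[200,275]])*k,.1055);print(P,P.mean(0),np.linalg.norm(P[0]-P[1]))
q=np.array([[8,80],[260,83],[247,229],[42,230]])*k;Q=onplane(w,q,.036);m=Q.mean(0)
print(Q.round(4),m)
for a,b in zip(Q,np.roll(Q,-1,0)):print(np.linalg.norm(b-a).round(4),np.arctan2(*(b-a)[1::-1]).round(3))
ya=-.19;X=np.array([np.cos(ya),np.sin(ya)]);Y=np.array([-X[1],X[0]])
for c in(m[:2],np.array([.4808,-.1015])):
  for p in P:print(((p[:2]-c)@X).round(4),((p[:2]-c)@Y+.05).round(4))
E
```

```text
[[ 0.52198882 -0.16215997  0.1055    ]
 [ 0.41784752 -0.14236998  0.1055    ]] [ 0.46991817 -0.15226497  0.1055    ] 0.10600497803949008
[[ 0.5676 -0.0187  0.036 ]
 [ 0.5286 -0.2114  0.036 ]
 [ 0.3962 -0.1841  0.036 ]
 [ 0.4318  0.0084  0.036 ]] [ 0.48102893 -0.10143698  0.036     ]
0.1966 -1.77
0.1352 2.938
0.1957 1.388
0.1384 -0.197
0.0517 -0.0019
-0.0543 -0.0021
0.0519 -0.0018
-0.0541 -0.002
```

>>> {"api": "drive_tool", "payload": {
  "series": [
    [[0,0,0],[0.001,0.001,-0.02],0.005],
    [[0,0,0],[0,0,-0.02],0.005],
    [[0,0,0],[0,0,-0.02],0.005],
    [[0,0,0],[0,0,-0.015],0.005],
    [[0,0,0],[0,0,-0.01],0.005],
    [[0,0,0],[0,0,-0.005],0.005],
    [[0,0,0],[0,0,0],0.005],
    [[0,0,0],[0,0,0],0.005]
  ]
}}

```text
clock: 9.0
position: [0.4711, -0.1502, 0.0241]
tool_rot: [3.142, -0.0, -0.19]
wrist_force: [-0.1, -0.2, -0.7]
width: 0.0105
gripper_force: 61.0
```

>>> {"api": "drive_tool", "payload": {
  "series": [
    [[0,0,0],[0,0,-0.003],0.005],
    [[0,0,0],[0,0,-0.0015],0.005],
    [[0,0,0],[0,0,0],0.005],
    [[0,0,0],[0,0,0],0.005]
  ]
}}

```text
clock: 9.33
position: [0.4711, -0.1498, 0.0197]
tool_rot: [3.142, -0.001, -0.189]
wrist_force: [-0.5, 0.5, -0.3]
width: 0.0101
gripper_force: 61.0
```

>>> {"api": "drive_tool", "payload": {
  "series": [
    [[0,0,0],[0,0,-0.0007],0.005],
    [[0,0,0],[0,0,0],0.005],
    [[0,0,0],[0,0,0],0.013],
    [[0,0,0],[0,0,0],0.018],
    [[0,0,0],[0,0,0],0.024],
    [[0,0,0],[0,0,0],0.03],
    [[0,0,0],[0,0,0],0.03],
    [[0,0,0],[0,0,0],0.03]
  ]
}}

```text
clock: 10.0
position: [0.4709, -0.1498, 0.0186]
tool_rot: [-3.142, -0.0, -0.189]
wrist_force: [0.0, -0.6, -0.6]
width: 0.0298
gripper_force: 0.0
```

>>> {"api": "drive_tool", "payload": {
  "series": [
    [[0,0,0],[0,0,0.005],0.03],
    [[0,0,0],[0,0,0.01],0.03],
    [[0,0,0],[0,0,0.015],0.03],
    [[0,0,0],[0,0,0.02],0.03],
    [[0,0,0],[0,0,0.03],0.03],
    [[0,0,0.02],[0,0,0.03],0.0],
    [[0,0,0.03],[0,0.01,0.02],0.0],
    [[0,0,0.03],[-0.01,0.01,0.01],0.0],
    [[0,0,0.03],[-0.01,0.01,0],0.0],
    [[0,0,0],[0,0,0],0.0]
  ]
}}

```text
clock: 10.83
position: [0.4499, -0.1186, 0.1605]
tool_rot: [-3.141, -0.001, -0.077]
wrist_force: [-0.6, -0.1, -0.1]
width: -0.0001
gripper_force: 0.0
```

```bash
python3 - <<'E'
from h import *
s=bot.get_state();print(s["clock"],s["position"],s["tool_rot"],s["width"])
c=cam("wrist");np.save("w4.npy",c,allow_pickle=True);t=cam("top")
save("pics/w4.png",np.hstack([c["img"],cv2.resize(t["img"][170:260,260:360],(240,216),interpolation=2)]) if 0 else c["img"])
E
```

```text
10.8333 [ 0.44986585 -0.11863075  0.16049299] [-3.14133907e+00 -1.34746625e-03 -7.73578830e-02] -5.927673583114585e-05
```

View pics/w4.png

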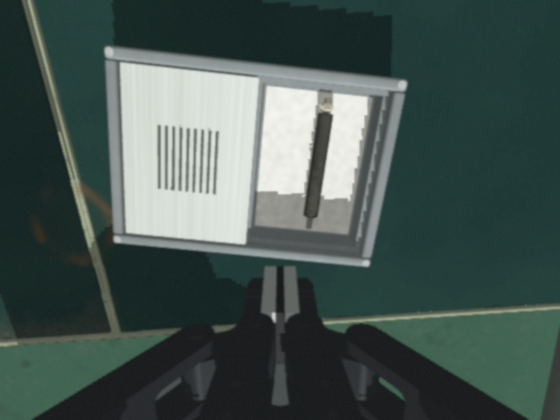

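The roller lies flat in the bay, from (326,95) to (309,225), and the cover is open at (188,160). I'll press on the cover and close it.

>>> {"api": "drive_tool", "payload": {
  "series": [
    [[0,0,0.0125],[0.0049,0.0071,-0.0125],0.0],
    [[0,0,0.0125],[0.0049,0.0071,-0.0125],0.0],
    [[0,0,0.0125],[0.0049,0.0071,-0.0125],0.0],
    [[0,0,0.0125],[0.0049,0.0071,-0.0125],0.0],
    [[0,0,0.0125],[0.0049,0.0071,-0.0125],0.0],
    [[0,0,0.0125],[0.0049,0.0071,-0.0125],0.0],
    [[0,0,0.0125],[0.0049,0.0071,-0.0125],0.0],
    [[0,0,0.0125],[0.0049,0.0071,-0.0125],0.0],
    [[0,0,0],[0,0,-0.006],0.0],
    [[0,0,0],[0,0,-0.002],0.0]
  ]
}}

```text
clock: 11.77
position: [0.4894, -0.0631, 0.0491]
tool_rot: [-3.142, 0.003, 0.021]
wrist_force: [0.4, -0.4, 0.4]
width: 0.0002
gripper_force: 0.2
```

>>> {"api": "drive_tool", "payload": {
  "series": [
    [[0,0,0],[0,0,-0.001],0.0],
    [[0,0,0],[0,0,-0.001],0.0],
    [[0,0,0],[0,0,0],0.0],
    [[0,0,0],[0,0,0],0.0]
  ]
}}

```text
clock: 12.1
position: [0.4904, -0.0634, 0.0492]
tool_rot: [3.141, -0.001, 0.02]
wrist_force: [-0.0, 0.0, 0.8]
width: 0.0001
gripper_force: 0.0
```

>>> {"api": "drive_tool", "payload": {
  "series": [
    [[0,0,0],[0,0,-0.001],0.0],
    [[0,0,0],[0,0,-0.001],0.0],
    [[0,0,0],[0,0,-0.001],0.0],
    [[0,0,0],[0,0,0],0.0],
    [[0,0,0],[0,0,0],0.0]
  ]
}}

```text
clock: 12.52
position: [0.4906, -0.0634, 0.0467]
tool_rot: [3.141, -0.002, 0.021]
wrist_force: [-2.2, -0.7, 7.6]
width: 0.0002
gripper_force: 3.8
```

>>> {"api": "drive_tool", "payload": {
  "series": [
    [[0,0,0],[-0.0008,-0.0044,-0.0005],0.0],
    [[0,0,0],[-0.0016,-0.0084,0],0.0],
    [[0,0,0],[-0.0018,-0.0093,0],0.0],
    [[0,0,0],[-0.0018,-0.0093,0],0.0],
    [[0,0,0],[-0.0018,-0.0093,0],0.0],
    [[0,0,0],[-0.0018,-0.0093,0],0.0],
    [[0,0,0],[-0.0018,-0.0093,0],0.0],
    [[0,0,0],[-0.0018,-0.0093,0],0.0],
    [[0,0,0],[-0.0013,-0.007,0],0.0],
    [[0,0,0],[-0.0007,-0.004,0],0.0]
  ]
}}

```text
clock: 13.35
position: [0.4759, -0.1429, 0.0465]
tool_rot: [-3.141, -0.003, 0.02]
wrist_force: [-1.2, 2.5, 8.2]
width: -0.0
gripper_force: 4.1
```

>>> {"api": "drive_tool", "payload": {
  "series": [
    [[0,0,0],[-0.0007,-0.0035,0],0.0],
    [[0,0,0],[-0.0007,-0.0035,0],0.0],
    [[0,0,0],[-0.0006,-0.003,0],0.0],
    [[0,0,0],[-0.0006,-0.003,0],0.0],
    [[0,0,0],[0,0,0],0.0]
  ]
}}

```text
clock: 13.77
position: [0.4738, -0.1551, 0.0465]
tool_rot: [-3.14, -0.004, 0.021]
wrist_force: [-0.1, 3.7, 7.9]
width: -0.0
gripper_force: 3.9
```

>>> {"api": "drive_tool", "payload": {
  "series": [
    [[0,0,0],[-0.0006,-0.003,0],0.0],
    [[0,0,0],[-0.0006,-0.003,0],0.0],
    [[0,0,0],[-0.0006,-0.003,0],0.0],
    [[0,0,0],[0,0,0],0.0]
  ]
}}

```text
clock: 14.1
position: [0.4722, -0.164, 0.0466]
tool_rot: [-3.14, -0.004, 0.021]
wrist_force: [-0.2, 3.1, 7.6]
width: -0.0002
gripper_force: 3.9
```

>>> {"api": "drive_tool", "payload": {
  "series": [
    [[0,0,0],[0,0,0.005],0.0],
    [[0,0,0],[0,0,0.015],0.0],
    [[0,0,0],[0,0,0.03],0.0],
    [[0,0,0],[-0.01,0,0.03],0.0],
    [[0,0,0],[-0.01,0.01,0.03],0.0],
    [[0,0,0],[-0.01,0.01,0.02],0.0],
    [[0,0,0],[-0.01,0.01,0.01],0.0],
    [[0,0,0],[0,0,0],0.0],
    [[0,0,0],[0,0,0],0.0],
    [[0,0,0],[0,0,0],0.0]
  ]
}}

```text
clock: 14.93
position: [0.4305, -0.1347, 0.1845]
tool_rot: [3.141, 0.0, 0.021]
wrist_force: [0.1, 0.4, 0.2]
width: 0.0002
gripper_force: 0.0
```

```bash
python3 - <<'E'
from h import *
s=bot.get_state();print(s["clock"],s["position"],s["tool_rot"],s["wrist_force"])
c=cam("wrist");np.save("w5.npy",c,allow_pickle=True);save("pics/w5.png",c["img"])
E
```

```text
14.9333 [ 0.43045786 -0.13472237  0.18448949] [3.14149311e+00 4.27525876e-04 2.07945402e-02] [0.10745239 0.43575362 0.24165463]
```

View pics/w5.png

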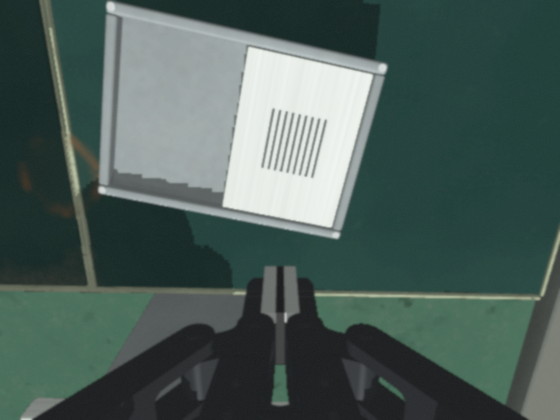

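```bash
python3 - <<'E'
from h import *
w=np.load("w5.npy",allow_pickle=True).item()
g=cv2.cvtColor(w["img"],cv2.COLOR_RGB2GRAY)
m=(g>205).astype(np.uint8);m[:30]=0;m[240:]=0;m[:,:215]=0;m[:,385:]=0
k=max(cv2.findContours(m,0,1)[0],key=cv2.contourArea);r=cv2.minAreaRect(k)
q=cv2.approxPolyDP(cv2.convexHull(k),4,True)[:,0];C=onplane(w,q,.035)
Q=onplane(w,[[109,5],[384,67],[336,236],[102,190]],.036);c=Q.mean(0)[:2]
Y=(Q[0]+Q[3]-Q[1]-Q[2])[:2];Y/=np.linalg.norm(Y)
print(Q.round(4).tolist(),c,np.arctan2(-Y[0],Y[1]));print(q.tolist(),((C[:,:2]-c)@Y).round(4))
rb=onplane(w,[[295,143]],.035)[0,:2];print("rib y",(rb-c)@Y)
print("g across",g[140,330:376])
w0=np.load("w4.npy",allow_pickle=True).item();c=np.array([.4808,-.1015]);print("open rib y",(onplane(w0,[[188,160]],.035)[0,:2]-c)@Y,"shut (same c)",(rb-c)@Y)
E
```

```text
[[0.5648, -0.0168, 0.036], [0.5296, -0.2089, 0.036], [0.3975, -0.1839, 0.036], [0.4334, 0.0062, 0.036]] [ 0.48135902 -0.10084075] -0.18397304334705925
[[249, 48], [371, 75], [330, 226], [223, 205]] [-0.0002 -0.09   -0.0901 -0.0001]
rib y -0.04667611604159248
g across [238 240 241 240 239 238 238 238 239 241 242 242 241 238 237 237 239 240
 239 239 240 239 239 235 221 174 136 137 150 161 165 166 165 164 161 149
 118  85  66  59  58  59  59  58  59  58]
open rib y 0.04515674393872325 shut (same c) -0.04592572567597407
```

The cover travelled 91 mm back, and its edge now meets the rim, so it is fully shut. The arm is clear of everything.

```bash
python3 -c "
from cell import bot
print(bot.close_job())"
```

```text
the job is handed in; nothing more can be done
None
```

The roller is lying flat in the bay, the cover is slid fully shut, and I handed the job in at about 15 s; I kept the arm away from the marker, stapler and USB stick, but took no final picture of them.

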